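# Close the flatbread press

### The arm

A 6-joint arm with a two-finger parallel gripper is mounted at the origin on the work surface. World frame = base frame: x ahead of the robot, y to its left, z up, the work surface at z = 0. Lengths are in m, angles in rad, forces in N, time in s.
With the tool pointing down it reaches from about 0.4 to 0.925 m from the base axis. Payload 3.4 kg.
Tool frame: the origin (TCP) lies at the very end of the fingers, on their centre line; the grasp point (between the pads) lies 19 mm behind it; z points along the fingers, y is the line along which they close (so a half turn about z gives the same grasp; the last joint's range is limited). The gripper opens to 85 mm and grips with 20 to 120 N. Pads are 22 mm wide; open, the fingers measure 114 mm over their backs; the gripper's body (76 mm by 85 mm) begins 54 mm behind the grasp point. The pads swing forward as they close: fully open they stand 13 mm farther back than shut.
Start: joints at [1.052, 0.307, 1.506, -0, 1.328, -0.073], TCP at [0.247, 0.519, 0.231] pointing down, gripper open.
Joint ranges: [-3.12, 3.12], [-1.05, 2.28], [0.14, 2.33], [-1.42, 4.57], [0.1, 2.73], [-2.68, 2.68]. Speed limits (rad/s): [2.57, 2.57, 3.14, 3.14, 3.14, 3.14].

### API

Orientations are given as [roll, pitch, yaw] about the fixed x, y, z axes, in that order (R = Rz(yaw) Ry(pitch) Rx(roll)).
In Python, from plant import bot gives the robot as it stands.
- The arm moves only by the tool drive_tool, never from a script. Its argument "motion" is a list of rows, each an object with "angular": the turn, a rotation vector about the tool's x, y, z normalised to -1 to 1, where 1 is 180 degrees, a list of three; "slide": the shift along the tool's x, y, z normalised to -1 to 1, where 1 is 0.5 m, a list of three; "hand": the closure, from -1 (fully open) to 1 (shut). In form: [{"angular": [rx, ry, rz], "slide": [x, y, z], "hand": hand}, ...]. A call has 1 to 20 rows; each row is the pose to reach, as a shift and turn from the pose commanded when the call began, along the tool's axes at that moment, turning the shorter way round; what a row does not reach only later rows make up. A row lasts 1/12 s, in which the tool goes at most 41.7 mm and 7.16 degrees, less where a joint would pass 70% of its speed; a pose out of reach is approached as far as the arm can. A call with a number of a shift or a turn outside -1 to 1 is refused whole. A call with a gripper value outside its range is refused whole. The fingers move at their own pace and stop on an object; the grip force is fixed at half the most. Time passes only in rows, so rows that repeat a pose let the fingers close. It gives the time, the measured TCP pose, the force, the opening and the grip force at its end, in the units of the state.
- bot.get_obs(): the state, without advancing time (a new reading comes with each control period).
- bot.get_image(name): name is "scene" or "top"; returns a dict with "img" (480x640x3 uint8, red, green, blue), "range_z" (480x640 float32, m along the optical axis (not along the pixel's ray), 0 where there is no reading), "fx", "fy", "cx", "cy" (pixels), "k1" (the pictures are not rectified: a ray, as slopes to the right and down, at radius r is drawn at 1 + k1 r^2 times it, then the intrinsics apply), "origin" and "attitude" of the camera in the world. Camera axes: x right, y up, looking along -z (the intrinsics and any distortion apply to the point x, -y, -z); pixel columns grow to the right and rows downward; lengths in m; the calibration is good to about 2 mm. A picture is of the moment at which its call begins.
- bot.hand_in(): hands the job in; it is judged then, once.
The state is a dict: "clock": time; "joint_pos": joint angles; "joint_velocities": joint speeds; "tau": joint torques, N m; "eef_pos": TCP position; "ee_rot": TCP orientation; "force": force on the tool from outside, world axes, zero at the start; "ft_torque": the same for the moment, N m; "gripper_width": finger opening in m; "grasp_force": force on a finger pad.
Only numpy, scipy, OpenCV 4.12 (cv2) and the standard library are available. Lean on these libraries where they do the work, as an engineer would, in place of code of your own. Each camera call takes 0.05 s, during which the arm holds its last target. There are 200 camera calls.

### The job

The flatbread press has been wiped clean and stands open: close it by pushing its upper plate up and over until it lies shut on the base, then push the lever over on top of the plate until it is fully home. Only push, with the fingertips or the outside of the fingers: take neither plate nor lever between the fingers, lift nothing, and leave the press and everything around it where it stands. Finish with the hand clear.

Things in the scene. Friction and masses are not known exactly. Their poses are not given: they have to be found in the camera images.
- press: Hand press of bare cast aluminium, loose on the table on six rubber feet, 3.4 kg with plate and lever (tips or slides if shoved with more than about 15 N at its top). Origin: on the table under the centre of the round base (184 mm across, top face 22 mm up). z is up, +y points to the side where the upper plate is hinged, -y to the side where the lever has its pivot, x is parallel to both hinge pins.
- press_plate (a joint): Angle of the round upper plate (rad): 0 shut flat on the base, 1.57 standing upright, starts at 1.72 to 1.92, leaning back outwards (to press +y); stop at 2.0. Stiff hinge: the plate stays put around upright, 3 to 5 N at the far edge move it; once pushed about 0.6 rad past upright towards the base it sinks shut by its own weight.
- plate_hinge (a point): Middle of the plate's hinge pin, which runs along press x: 108 mm along +y from the press centre, 34 mm above the table.
- plate_center (a point): Centre of the upper plate, half-way through its thickness: a disc 180 mm across and 12.5 mm thick, 108 mm from its hinge pin. Axes: z is the plate's normal (up when shut; points to the outside, the face to push on, when open), -y runs from the hinge to the free edge. Flat ribs stand 4 mm proud of the outer face; a nose 24 mm wide reaches 208 mm from the hinge pin at the middle of the free edge.
- press_lever (a joint): Angle of the lever (rad): 0 fully home, lying level over the shut plate; 1.57 upright; starts at 1.75 to 2.12, leaning outwards (to press -y). Stiff: it stays at any angle, 1 to 3 N at its end move it. It cannot come down while the plate is open.
- lever_pivot (a point): Middle of the lever's pivot pin, along press x: 118 mm along press -y from the press centre, 48 mm above the table.
- lever_mid (a point): Point on the axis of the lever's straight round grip bar (16 mm thick), 125 mm from the pivot. Axes: y runs along the bar to its free end, z is up when home (outer side, the side to push on, when open), x along the pivot pin. The bar's axis lies 10 mm to the z side of the pivot.
- lever_tip (a point): Centre of the ball (22 mm) at the free end of the lever, 205 mm from the pivot; same axes as lever_mid.
- ring_cutter: Bystander near the press: steel ring dough cutter 96 mm across with a dark wooden handle bridging it, 80 mm tall. Origin under its centre.
- dredger: Bystander behind the press: steel flour dredger 68 mm across, 112 mm tall. Origin under its centre.
- seed_jar: Bystander behind the press: glass jar with steel lid, 60 mm across, 95 mm tall. Origin under its centre.
- bench_scraper: Bystander beside the press: bench scraper lying down, 115 by 96 mm, 26 mm tall, round wooden grip. Origin under its middle.
- pastry_brush: Bystander beside the press: flat pastry brush lying down, 200 by 34 mm, 14 mm tall, along its x. Origin under its middle.
- bowl: Bystander to the left: small steel bowl 110 mm across, 45 mm tall. Origin under its centre.

How it is judged:
On the way, in this order (a step that is already met when the one before it is completed fails the run):
1. the upper plate lies shut on the base (value of joint press_plate below 0.05 rad), for 0.2 s.
2. the lever is over and fully home (value of joint press_plate below 0.05 rad and value of joint press_lever below 0.06 rad), for 0.2 s.
At the end, for the whole second after the job is handed in: Plate shut (within 0.05 rad) and lever fully home (within 0.06 rad, 12 mm at its end); the press stands flat within 30 mm of where it stood and the bystanders within 20 mm (all of step 2 and distance of press from where it was at the start of the episode below 0.03 m and angle between press's own z axis and vertical below 0.03 rad and linear speed of press below 0.02 m/s and distance of each of ring_cutter, dredger, seed_jar, bench_scraper, pastry_brush, bowl from where it was at the start of the episode below 0.02 m); the robot touches nothing.
It fails at once if the lever was taken between the fingers (x of the grasp point in the frame of lever_mid between -0.012 and 0.012 m and y of the grasp point in the frame of lever_mid between -0.08 and 0.09 m and z of the grasp point in the frame of lever_mid between -0.01 and 0.01 m).
It fails at once if the plate's rim was taken between the fingers (distance between the grasp point and plate_center below 0.108 m and z of the grasp point in the frame of plate_center between -0.01 and 0.01 m).
It fails at once if the press was lifted, tipped or shoved away (height (world z) of press above 0.015 m or angle between press's own z axis and vertical above 0.12 rad or distance of press from where it was at the start of the episode above 0.04 m).
It fails at once if a bystander was lifted, knocked over or pushed away (height (world z) of any of ring_cutter, dredger, seed_jar, bench_scraper, pastry_brush, bowl above 0.012 m or angle between any of ring_cutter, dredger, seed_jar, bench_scraper, pastry_brush, bowl's own z axis and vertical above 0.4 rad or distance of any of ring_cutter, dredger, seed_jar, bench_scraper, pastry_brush, bowl from where it was at the start of the episode above 0.03 m).
It also fails if it takes over 61 s, if anything falls off the work surface, if the arm or the gripper's body presses on something with over 40 N, if the wrist force passes 120 N, or if a joint passes its speed limit or range.

## Working session

There is one attempt and no reset: what is moved stays moved. The work goes in short steps, Python scripts to look and compute and a tool call to move; the robot and the scene stay as the last step left them, time stands still between calls to the robot, and variables do not carry over. Pictures are saved under pics/ and viewed, at most 10 in all, crops included, and the job is handed in when it is done.

Besides the shell and the picture viewer there is one more tool, called after "Emit:" as a command line: name --argument value ..., lists and objects as JSON in quotes. drive_tool: Moves the arm, as the interface text tells. Its arguments: {"type":"object","properties":{"motion":{"type":"array","items":{"type":"object","properties":{"angular":{"type":"array","items":{"type":"number"}},"slide":{"type":"array","items":{"type":"number"}},"hand":{"type":"number"}}}}},"required":["motion"]}

```bash
ls; mkdir -p pics
cat > h.py <<'E'
import numpy as np, cv2
from scipy.spatial.transform import Rotation as R
from plant import bot
def cam(n):
    d=bot.get_image(n); np.savez(f'/tmp/{n}.npz',**{k:np.asarray(v) for k,v in d.items()}); return d
def pts(d):
    v,u=np.mgrid[0:480,0:640].astype(float)
    K=np.array([[d['fx'],0,d['cx']],[0,d['fy'],d['cy']],[0,0,1.]])
    p=cv2.undistortPoints(np.stack([u.ravel(),v.ravel()],1)[:,None],K,np.array([float(d['k1']),0,0,0]))[:,0].reshape(480,640,2)
    z=d['range_z']; a=np.asarray(d['attitude'])
    M=a if a.shape==(3,3) else (R.from_euler('xyz',a) if a.size==3 else R.from_quat(a)).as_matrix()
    c=np.stack([p[...,0]*z,-p[...,1]*z,-z],-1)
    return c@M.T+np.asarray(d['origin'])
E
python3 - <<'E'
from h import *
for n in('scene','top'):
    d=cam(n); cv2.imwrite(f'pics/{n}0.png',d['img'][...,::-1]); print({k:d[k] for k in d if k not in('img','range_z')})
    P=pts(d); ok=d['range_z']>0; print(ok.mean(), np.percentile(P[ok],[1,50,99],axis=0))
print(bot.get_obs())
E
```

```text
pics
{'fx': 501.4627640140696, 'fy': 501.4627640140696, 'cx': 315.3202663309739, 'cy': 241.37229575696247, 'k1': -0.14122909521058952, 'origin': array([1.1553004 , 0.11307273, 0.86253635]), 'attitude': array([ 0.64949435, -0.00537055,  1.74468535])}
0.996005859375 [[-1.88092136 -1.35414529 -0.75320815]
 [ 0.51671688  0.01534095  0.00194846]
 [ 0.95079225  1.29698829  0.35183827]]
{'fx': 482.60390273499667, 'fy': 482.60390273499667, 'cx': 309.92162602311254, 'cy': 239.34645367723664, 'k1': -0.021570265604436884, 'origin': array([0.38468879, 0.02769856, 1.14488666]), 'attitude': array([ 0.18277607,  0.01701872, -1.54516595])}
0.9961946614583334 [[ 6.25311815e-02 -9.97605121e-01 -7.51673475e-01]
 [ 5.94140062e-01  2.94000228e-02 -1.71218377e-05]
 [ 1.40064571e+00  1.24005855e+00  2.19568421e-01]]
{'clock': 0.1, 'joint_pos': array([ 1.05251277e+00,  3.07471841e-01,  1.50757185e+00, -3.64779515e-05,
        1.32842325e+00, -7.34880382e-02]), 'joint_velocities': array([ 0.00014626, -0.00149804, -0.00177865, -0.00081605,  0.00131599,
       -0.0002889 ]), 'tau': array([ 1.23289075e-03, -4.58527100e+01, -2.52608746e+01, -3.39540175e-04,
        5.65106340e-03, -6.16137807e-07]), 'eef_pos': array([0.24711046, 0.51846941, 0.23047729]), 'ee_rot': array([-3.13972082e+00, -1.02314455e-04,  2.69680582e+00]), 'force': array([-0.10174633,  0.02466295,  0.72827209]), 'ft_torque': array([0.05110751, 0.00211315, 0.02918984]), 'grasp_force': 0.0, 'gripper_width': 0.08551593343354497}
```

View pics/scene0.png

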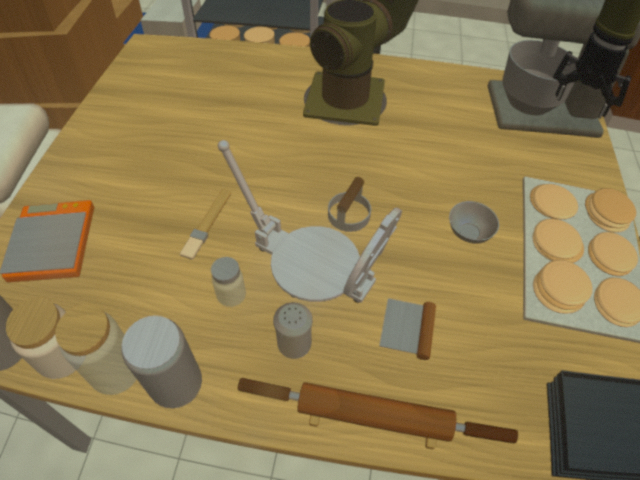

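View pics/top0.png

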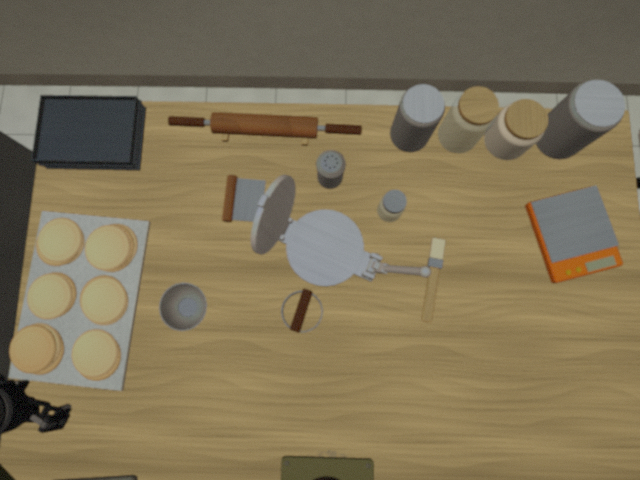

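The scene image has the press base at about (315,263), the plate leaning out near (378,245), and the lever from (262,225) up to its ball at (223,146). In the top image the base is at (325,247), the plate at (273,215) and the ball at (425,272). The bowl and scraper are on the hinge side.

```bash
cat > meas.py <<'E'
from h import *
def load(n): return dict(np.load(f'/tmp/{n}.npz'))
T=load('top');P=pts(T);S=load('scene');Q=pts(S)
def box(P,u0,u1,v0,v1): return P[v0:v1,u0:u1].reshape(-1,3)
# base top: z near 22mm within box; fit circle by hull of points
b=box(P,280,372,205,290); m=abs(b[:,2]-.022)<.004; b=b[m]
c,r=cv2.minEnclosingCircle((b[:,:2]*1000).astype(np.float32)); print('base',c,r,len(b))
q=box(Q,265,365,222,302); q=q[abs(q[:,2]-.022)<.004]; c2,r2=cv2.minEnclosingCircle((q[:,:2]*1000).astype(np.float32)); print('base scene',c2,r2,np.median(q,0))
E
cat > meas2.py <<'E'
from meas import *
for n,A,bx in(('top',P,(245,305,170,260)),('scene',Q,(335,405,200,305))):
    p=box(A,*bx); p=p[p[:,2]>.07]; 
    print(n,'plate',len(p),p.mean(0).round(4),p.min(0).round(3),p.max(0).round(3))
    best=None;rng=np.random.default_rng(0)
    for _ in range(300):
        a=p[rng.choice(len(p),3,False)]; nn=np.cross(a[1]-a[0],a[2]-a[0]); nn/=np.linalg.norm(nn)+1e-12
        k=abs((p-a[0])@nn)<.0025
        if best is None or k.sum()>best.sum():best=k
    g=p[best];nn=np.linalg.svd(g-g.mean(0),full_matrices=False)[2][2]; print('normal',nn.round(3),len(g),g.mean(0).round(4))
for n,A,bx in(('top',P,(362,434,250,285)),('scene',Q,(215,272,138,250))):
    p=box(A,*bx); p=p[p[:,2]>.035]; t=p[p[:,2]>p[:,2].max()-.015]
    print(n,'lever top',t.mean(0).round(3),p[:,2].max().round(3))
    l=p[(p[:,2]>.08)]; d=np.linalg.svd(l-l.mean(0),full_matrices=False)[2][0]; print('dir',(d*np.sign(d[2])).round(3),l.mean(0).round(3),'low',p[p[:,2]<.07].mean(0).round(3))
E
python3 meas2.py
```

```text
base (563.09033203125, 6.444580078125) 119.22348022460938 4635
base scene (559.0040283203125, 28.9547176361084) 128.74258422851562 [0.57615249 0.01235083 0.02299494]
top plate 2243 [0.6152 0.1284 0.1737] [0.385 0.028 0.07 ] [0.701 0.171 1.145]
normal [-0.382 -0.91   0.163] 1895 [0.6177 0.1262 0.1576]
scene plate 1539 [0.6455 0.1197 0.189 ] [0.439 0.042 0.07 ] [1.155 0.167 0.863]
normal [ 0.396  0.908 -0.139] 799 [0.6422 0.1297 0.1748]
top lever top [0.385 0.028 1.145] 1.145
dir [-0.128  0.105  0.986] [ 0.503 -0.136  0.195] low [ 0.527 -0.09   0.055]
scene lever top [1.155 0.113 0.863] 0.863
dir [0.631 0.236 0.739] [ 0.535 -0.134  0.188] low [ 0.542 -0.099  0.055]
```

```bash
cat > meas3.py <<'E'
from meas import *
for n,A,D,bx in(('top',P,T,(280,372,205,290)),('scene',Q,S,(265,365,222,302))):
    v0,v1,u0,u1=bx[2],bx[3],bx[0],bx[1]
    a=A[v0:v1,u0:u1]; m=(abs(a[...,2]-.022)<.004).astype(np.uint8)
    m=cv2.morphologyEx(m,cv2.MORPH_OPEN,np.ones((9,9)))
    c=max(cv2.findContours(m,cv2.RETR_EXTERNAL,cv2.CHAIN_APPROX_NONE)[0],key=cv2.contourArea)[:,0]
    w=a[c[:,1],c[:,0]]; (e,ax,an)=cv2.fitEllipse((w[:,:2]*1000).astype(np.float32)); print(n,'base',e,ax, a[m>0].mean(0))
for n,A,bx in(('top',P,(362,434,250,285)),('scene',Q,(205,272,130,250))):
    p=box(A,*bx); p=p[(p[:,2]>.035)&(p[:,2]<.4)]; t=p[p[:,2]>p[:,2].max()-.015]
    print(n,'lever top',t.mean(0).round(3),p[:,2].max().round(3))
    l=p[(p[:,2]>.12)]; d=np.linalg.svd(l-l.mean(0),full_matrices=False)[2][0]; print('dir',(d*np.sign(d[2])).round(3),l.mean(0).round(3))
for n,A,bx in(('top',P,(245,305,170,260)),('scene',Q,(335,405,200,305))):
    p=box(A,*bx); p=p[(p[:,2]>.07)&(p[:,2]<.4)]; print('plate',p.max(0).round(3),p.min(0).round(3),'top mean',p[p[:,2]>p[:,2].max()-.01].mean(0).round(3))
for nm,bx in dict(cutter=(280,325,288,333),dredger=(316,346,150,190),jar=(378,408,188,222),scraper=(222,267,174,224),brush=(420,446,236,324),bowl=(158,208,282,330)).items():
    p=box(P,*bx);p=p[(p[:,2]>.008)&(p[:,2]<.13)]; print(nm,np.percentile(p,[3,97],axis=0).round(3).tolist())
E
python3 meas3.py
```

```text
base (563.09033203125, 6.444580078125) 119.22348022460938 4635
base scene (559.0040283203125, 28.9547176361084) 128.74258422851562 [0.57615249 0.01235083 0.02299494]
top base (578.9052124023438, 53.9693717956543) (25.31198501586914, 59.09531021118164) [0.57381517 0.04549134 0.02211473]
scene base (602.7141723632812, 0.9053857922554016) (35.25880813598633, 67.52457427978516) [0.57864218 0.01566868 0.02299795]
top lever top [ 0.495 -0.17   0.241] 0.248
dir [-0.144 -0.37   0.918] [ 0.502 -0.151  0.198]
scene lever top [ 0.501 -0.171  0.241] 0.247
dir [-0.141 -0.343  0.929] [ 0.509 -0.152  0.189]
plate [0.701 0.171 0.243] [0.537 0.088 0.07 ] top mean [0.626 0.142 0.239]
plate [0.707 0.167 0.243] [0.439 0.042 0.07 ] top mean [0.63 0.14 0.24]
cutter [[0.378, 0.025, 0.021], [0.467, 0.112, 0.082]]
dredger [[0.722, -0.02, 0.016], [0.779, 0.039, 0.112]]
jar [[0.642, -0.158, 0.019], [0.693, -0.108, 0.098]]
scraper [[0.637, 0.175, 0.01], [0.739, 0.26, 0.027]]
brush [[0.413, -0.261, 0.009], [0.597, -0.217, 0.017]]
bowl [[0.379, 0.291, 0.009], [0.475, 0.386, 0.046]]
```

Emit:
drive_tool --motion '[{"angular": [0, 0, -0.014], "slide": [-0.3, -0.04, 0.0], "hand": 1}, {"angular": [0, 0, -0.014], "slide": [-0.3, -0.04, 0.0], "hand": 1}, {"angular": [0, 0, -0.014], "slide": [-0.3, -0.04, 0.0], "hand": 1}, {"angular": [0, 0, -0.014], "slide": [-0.3, -0.04, 0.0], "hand": 1}, {"angular": [0, 0, -0.014], "slide": [-0.98, -0.13, 0.04], "hand": 1}, {"angular": [0, 0, -0.014], "slide": [-0.98, -0.13, 0.04], "hand": 1}, {"angular": [0, 0, -0.014], "slide": [-0.98, -0.13, 0.04], "hand": 1}, {"angular": [0, 0, -0.014], "slide": [-0.98, -0.13, 0.04], "hand": 1}, {"angular": [0, 0, -0.014], "slide": [-0.98, -0.13, 0.04], "hand": 1}, {"angular": [0, 0, -0.014], "slide": [-0.98, -0.13, 0.04], "hand": 1}, {"angular": [0, 0, -0.014], "slide": [-0.98, -0.13, 0.04], "hand": 1}, {"angular": [0, 0, -0.014], "slide": [-0.98, -0.13, 0.04], "hand": 1}, {"angular": [0, 0, -0.014], "slide": [-0.98, -0.13, 0.04], "hand": 1}, {"angular": [0, 0, -0.014], "slide": [-0.98, -0.13, 0.04], "hand": 1}, {"angular": [0, 0, -0.014], "slide": [-0.98, -0.13, 0.04], "hand": 1}, {"angular": [0, 0, -0.014], "slide": [-0.98, -0.13, 0.04], "hand": 1}]'

```text
clock: 1.43
eef_pos: [0.6604, 0.2502, 0.2108]
ee_rot: [-3.141, -0.002, 2.741]
force: [0.2, 0.2, -0.3]
gripper_width: 0.0002
grasp_force: 0.0
```

```bash
cat > st.py <<'E'
from h import *
o=bot.get_obs(); c=np.array([.575,.014]); a=np.deg2rad(67); X=np.array([np.sin(a),-np.cos(a)]);Y=np.array([np.cos(a),np.sin(a)])
d=o['eef_pos'][:2]-c; print('t',o['clock'],'press px,py,z',(d@X).round(4),(d@Y).round(4),o['eef_pos'][2].round(4),'rot',o['ee_rot'].round(3),'F',o['force'].round(1),'w',o['gripper_width'].round(3),'tooly',R.from_euler('xyz',o['ee_rot']).as_matrix()[:,1].round(3))
E
python3 st.py
```

```text
Traceback (most recent call last):
  File "st.py", line 3, in <module>
    d=o['eef_pos'][:2]-c; print('t',o['clock'],'press px,py,z',(d@X).round(4),(d@Y).round(4),o['eef_pos'][2].round(4),'rot',o['ee_rot'].round(3),'F',o['force'].round(1),'w',o['gripper_width'].round(3),'tooly',R.from_euler('xyz',o['ee_rot']).as_matrix()[:,1].round(3))
                                                                                                                                                                             ^^^^^^^^^^^^^^^^^^^^^^^^
AttributeError: 'float' object has no attribute 'round'
```

Emit:
drive_tool --motion '[{"angular": [0, 0, 0], "slide": [-0.026, -0.06, 0.0], "hand": 1}, {"angular": [0, 0, 0], "slide": [-0.026, -0.11, 0.0], "hand": 1}, {"angular": [0, 0, 0], "slide": [-0.026, -0.15, 0.0], "hand": 1}, {"angular": [0, 0, 0], "slide": [-0.026, -0.17, 0.0], "hand": 1}, {"angular": [0, 0, 0], "slide": [-0.026, -0.18, 0.0], "hand": 1}, {"angular": [0, 0, 0], "slide": [-0.026, -0.19, 0.0], "hand": 1}, {"angular": [0, 0, 0], "slide": [-0.026, -0.2, 0.0], "hand": 1}, {"angular": [0, 0, 0], "slide": [-0.026, -0.21, 0.0], "hand": 1}, {"angular": [0, 0, 0], "slide": [-0.026, -0.22, 0.0], "hand": 1}, {"angular": [0, 0, 0], "slide": [-0.026, -0.23, 0.0], "hand": 1}, {"angular": [0, 0, 0], "slide": [-0.026, -0.24, 0.0], "hand": 1}, {"angular": [0, 0, 0], "slide": [-0.026, -0.25, 0.004], "hand": 1}, {"angular": [0, 0, 0], "slide": [-0.026, -0.26, 0.007], "hand": 1}, {"angular": [0, 0, 0], "slide": [-0.026, -0.27, 0.01], "hand": 1}, {"angular": [0, 0, 0], "slide": [-0.026, -0.28, 0.014], "hand": 1}, {"angular": [0, 0, 0], "slide": [-0.026, -0.29, 0.018], "hand": 1}, {"angular": [0, 0, 0], "slide": [-0.026, -0.3, 0.022], "hand": 1}]'

```text
clock: 2.85
eef_pos: [0.6151, 0.1056, 0.2006]
ee_rot: [-3.141, 0.0, 2.741]
force: [-1.0, 1.7, 7.8]
gripper_width: -0.0003
grasp_force: 3.4
```

```bash
sed -i "s/,'w',o\['gripper_width'\].round(3)//" st.py
cat >> st.py <<'E'
import sys
if len(sys.argv)>1:
    d=cam('scene'); cv2.imwrite(f'pics/{sys.argv[1]}.png',d['img'][...,::-1])
E
python3 st.py p1
```

```text
t 2.85 press px,py,z 0.0012 0.1 0.2006 rot [-3.141  0.     2.741] F [-1.   1.7  7.8] tooly [ 0.39   0.921 -0.   ]
```

View pics/p1.png

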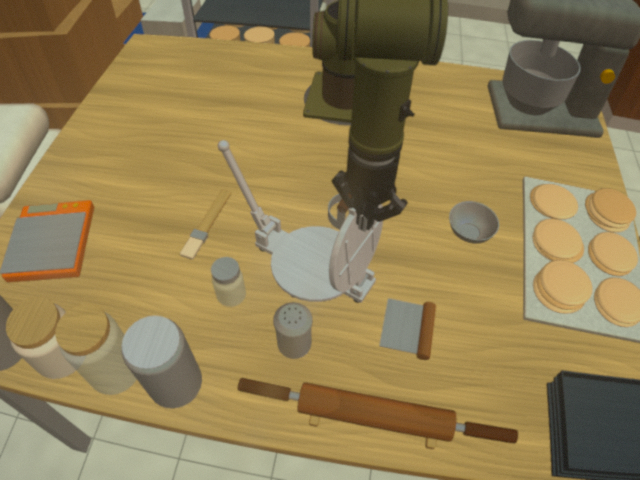

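The plate stands about upright at (355,255), with the fingers behind its top. The 7.8 N upward force suggests the nose is under the finger knuckle, so I'll raise the hand a little and continue along the arc.

Emit:
drive_tool --motion '[{"angular": [0, 0, 0], "slide": [0, 0.0, -0.015], "hand": 1}, {"angular": [0, 0, 0], "slide": [0, 0.0, -0.03], "hand": 1}, {"angular": [0, 0, 0], "slide": [0, -0.015, -0.028], "hand": 1}, {"angular": [0, 0, 0], "slide": [0, -0.03, -0.024], "hand": 1}, {"angular": [0, 0, 0], "slide": [0, -0.045, -0.018], "hand": 1}, {"angular": [0, 0, 0], "slide": [0, -0.06, -0.013], "hand": 1}, {"angular": [0, 0, 0], "slide": [0, -0.075, -0.007], "hand": 1}, {"angular": [0, 0, 0], "slide": [0, -0.09, -0.001], "hand": 1}, {"angular": [0, 0, 0], "slide": [0, -0.1, 0.003], "hand": 1}, {"angular": [0, 0, 0], "slide": [0, -0.113, 0.009], "hand": 1}, {"angular": [0, 0, 0], "slide": [0, -0.125, 0.016], "hand": 1}]'

```text
clock: 3.82
eef_pos: [0.5903, 0.0481, 0.1919]
ee_rot: [-3.141, -0.001, 2.741]
force: [0.4, -0.0, 1.0]
gripper_width: 0.0002
grasp_force: 0.4
```

```bash
python3 st.py p2
```

```text
t 3.8167 press px,py,z 0.0007 0.0374 0.1919 rot [-3.141e+00 -1.000e-03  2.741e+00] F [ 0.4 -0.   1. ] tooly [ 0.39   0.921 -0.   ]
```

View pics/p2.png

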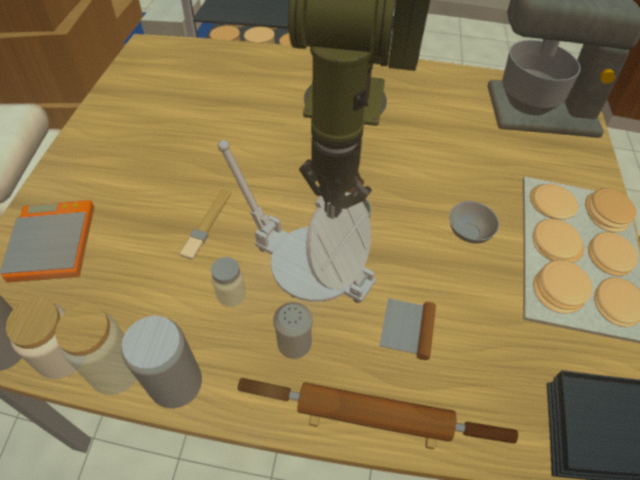

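The plate is now about 0.5 rad past upright at (340,240), and the press hasn't moved. I'll follow it down.

Emit:
drive_tool --motion '[{"angular": [0, 0, 0], "slide": [0, -0.012, 0.005], "hand": 1}, {"angular": [0, 0, 0], "slide": [0, -0.024, 0.01], "hand": 1}, {"angular": [0, 0, 0], "slide": [0, -0.036, 0.02], "hand": 1}, {"angular": [0, 0, 0], "slide": [0, -0.05, 0.03], "hand": 1}, {"angular": [0, 0, 0], "slide": [0, -0.065, 0.042], "hand": 1}, {"angular": [0, 0, 0], "slide": [0, -0.08, 0.055], "hand": 1}, {"angular": [0, 0, 0], "slide": [0, -0.092, 0.067], "hand": 1}, {"angular": [0, 0, 0], "slide": [0, -0.101, 0.079], "hand": 1}, {"angular": [0, 0, 0], "slide": [0, -0.113, 0.093], "hand": 1}, {"angular": [0, 0, 0], "slide": [0, -0.124, 0.107], "hand": 1}, {"angular": [0, 0, 0], "slide": [0, -0.135, 0.122], "hand": 1}, {"angular": [0, 0, 0], "slide": [0, -0.143, 0.137], "hand": 1}, {"angular": [0, 0, 0], "slide": [0, -0.15, 0.153], "hand": 1}, {"angular": [0, 0, 0], "slide": [0, -0.155, 0.17], "hand": 1}, {"angular": [0, 0, 0], "slide": [0, -0.16, 0.187], "hand": 1}, {"angular": [0, 0, 0], "slide": [0, -0.16, 0.204], "hand": 1}, {"angular": [0, 0, 0], "slide": [0, -0.16, 0.22], "hand": 1}, {"angular": [0, 0, 0], "slide": [0, -0.16, 0.235], "hand": 1}, {"angular": [0, 0, 0], "slide": [0, -0.16, 0.25], "hand": 1}]'

```text
clock: 5.45
eef_pos: [0.5597, -0.0247, 0.0665]
ee_rot: [3.142, -0.0, 2.741]
force: [-0.6, 0.7, 0.5]
gripper_width: 0.0001
grasp_force: 0.0
```

```bash
python3 st.py p3
python3 - <<'E'
from h import *
d=dict(np.load('/tmp/scene.npz')); P=pts(d)
p=P[225:305,265:365].reshape(-1,3); p=p[(p[:,2]<.08)]; print(np.histogram(p[:,2],np.arange(0,.08,.005)))
E
```

```text
t 5.45 press px,py,z 0.001 -0.0416 0.0665 rot [ 3.142 -0.     2.741] F [-0.6  0.7  0.5] tooly [0.39  0.921 0.   ]
(array([1072,   53,   81,  192,  444,  150, 1075, 3729,  273,   43,   32,
         43,    2,    4,    7]), array([0.   , 0.005, 0.01 , 0.015, 0.02 , 0.025, 0.03 , 0.035, 0.04 ,
       0.045, 0.05 , 0.055, 0.06 , 0.065, 0.07 , 0.075]))
```

View pics/p3.png

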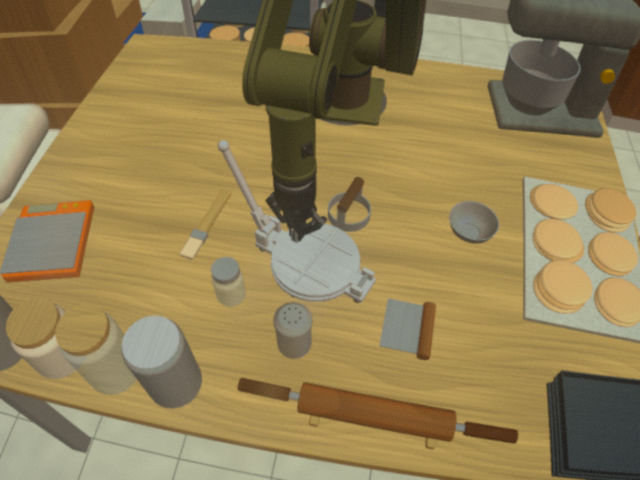

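The plate lies flat on the base with its top at z ≈ 36–38 mm, as it should when shut. Next I'll go up, over, and down on the outer side of the lever.

Emit:
drive_tool --motion '[{"angular": [0, 0, 0], "slide": [0, 0.0, -0.08], "hand": 1}, {"angular": [0, 0, 0], "slide": [0, 0.0, -0.16], "hand": 1}, {"angular": [0, 0, 0], "slide": [0, 0.0, -0.24], "hand": 1}, {"angular": [0, 0, 0], "slide": [0, 0.0, -0.32], "hand": 1}, {"angular": [0, 0, 0], "slide": [0, 0.0, -0.4], "hand": 1}, {"angular": [0, 0, 0], "slide": [0, 0.0, -0.48], "hand": 1}, {"angular": [0, 0, 0], "slide": [0, 0.0, -0.48], "hand": 1}, {"angular": [0, 0, 0], "slide": [0, -0.08, -0.48], "hand": 1}, {"angular": [0, 0, 0], "slide": [0, -0.16, -0.48], "hand": 1}, {"angular": [0, 0, 0], "slide": [0, -0.24, -0.48], "hand": 1}, {"angular": [0, 0, 0], "slide": [0, -0.32, -0.48], "hand": 1}, {"angular": [0, 0, 0], "slide": [0, -0.4, -0.48], "hand": 1}, {"angular": [0, 0, 0], "slide": [0, -0.48, -0.48], "hand": 1}, {"angular": [0, 0, 0], "slide": [0, -0.5, -0.48], "hand": 1}, {"angular": [0, 0, 0], "slide": [0, -0.5, -0.48], "hand": 1}, {"angular": [0, 0, 0], "slide": [0, -0.5, -0.4], "hand": 1}, {"angular": [0, 0, 0], "slide": [0, -0.5, -0.34], "hand": 1}, {"angular": [0, 0, 0], "slide": [0, -0.5, -0.307], "hand": 1}, {"angular": [0, 0, 0], "slide": [0, -0.5, -0.307], "hand": 1}]'

```text
clock: 7.08
eef_pos: [0.46, -0.2518, 0.2166]
ee_rot: [3.139, -0.009, 2.742]
force: [-0.8, -0.0, 0.1]
gripper_width: 0.0001
grasp_force: 0.0
```

```bash
python3 st.py p4
python3 - <<'E'
from h import *
d=cam('top'); P=pts(d)
p=P[205:290,280:372].reshape(-1,3); p=p[(p[:,2]<.048)&(p[:,2]>.029)]
A=np.c_[p[:,:2],np.ones(len(p))]
for _ in range(4):
    s=np.linalg.lstsq(A,p[:,2],rcond=None)[0]; k=abs(A@s-p[:,2])<.003; A,p=A[k],p[k]
print('tilt',s[:2],len(p),p.mean(0))
P2=P[240:300,360:440].reshape(-1,3); l=P2[(P2[:,2]>.215)&(P2[:,2]<.26)]; print('ball',l.mean(0),len(l))
c=np.array([.575,.014]);a=np.deg2rad(67);Y=np.array([np.cos(a),np.sin(a)]);X=np.array([Y[1],-Y[0]]); e=l[:,:2]-c
print('ball px,py range',np.percentile(e@X,[5,50,95]).round(3),np.percentile(e@Y,[5,50,95]).round(3))
E
```

```text
t 7.0833 press px,py,z -0.0021 -0.2896 0.2166 rot [ 3.139 -0.009  2.742] F [-0.8 -0.   0.1] tooly [0.389 0.921 0.003]
tilt [0.00023757 0.00305983] 3801 [0.57426941 0.01921903 0.035265  ]
ball [ 0.49585307 -0.16709767  0.23658546] 146
ball px,py range [-0.01  -0.003  0.007] [-0.209 -0.197 -0.187]
```

View pics/p4.png

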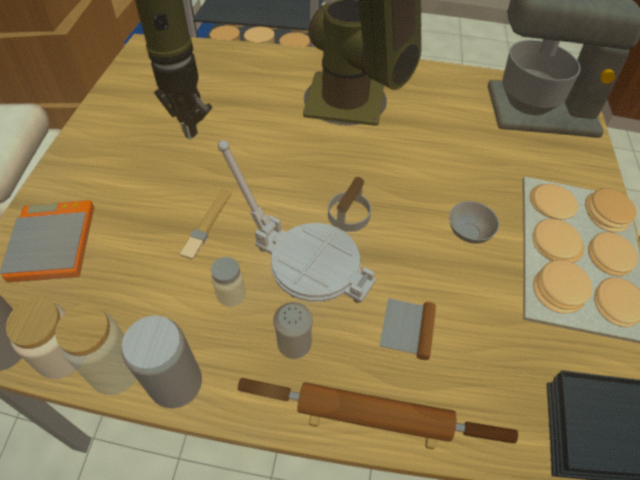

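The plate is shut (fitted tilt 0.003 rad). The hand is on the outer side of the lever at (190,130), in line with the ball at (223,146).

Emit:
drive_tool --motion '[{"angular": [0, 0, 0], "slide": [0, 0.05, -0.005], "hand": 1}, {"angular": [0, 0, 0], "slide": [0, 0.09, -0.012], "hand": 1}, {"angular": [0, 0, 0], "slide": [0, 0.115, -0.012], "hand": 1}, {"angular": [0, 0, 0], "slide": [0, 0.13, -0.012], "hand": 1}, {"angular": [0, 0, 0], "slide": [0, 0.145, -0.012], "hand": 1}, {"angular": [0, 0, 0], "slide": [0, 0.16, -0.012], "hand": 1}, {"angular": [0, 0, 0], "slide": [0, 0.175, -0.012], "hand": 1}, {"angular": [0, 0, 0], "slide": [0, 0.19, -0.012], "hand": 1}, {"angular": [0, 0, 0], "slide": [0, 0.21, -0.012], "hand": 1}, {"angular": [0, 0, 0], "slide": [0, 0.23, -0.012], "hand": 1}, {"angular": [0, 0, 0], "slide": [0, 0.25, -0.012], "hand": 1}, {"angular": [0, 0, 0], "slide": [0, 0.27, -0.012], "hand": 1}, {"angular": [0, 0, 0], "slide": [0, 0.29, -0.014], "hand": 1}, {"angular": [0, 0, 0], "slide": [0, 0.31, -0.014], "hand": 1}, {"angular": [0, 0, 0], "slide": [0, 0.33, -0.014], "hand": 1}, {"angular": [0, 0, 0], "slide": [0, 0.35, -0.013], "hand": 1}, {"angular": [0, 0, 0], "slide": [0, 0.37, -0.01], "hand": 1}, {"angular": [0, 0, 0], "slide": [0, 0.385, -0.007], "hand": 1}]'

```text
clock: 8.68
eef_pos: [0.5376, -0.0765, 0.2241]
ee_rot: [3.141, -0.0, 2.741]
force: [-0.8, -1.1, 0.9]
gripper_width: 0.0
grasp_force: 0.7
```

```bash
python3 st.py p5
```

```text
t 8.6833 press px,py,z 0.001 -0.0979 0.2241 rot [ 3.141 -0.     2.741] F [-0.8 -1.1  0.9] tooly [0.39  0.921 0.   ]
```

View pics/p5.png

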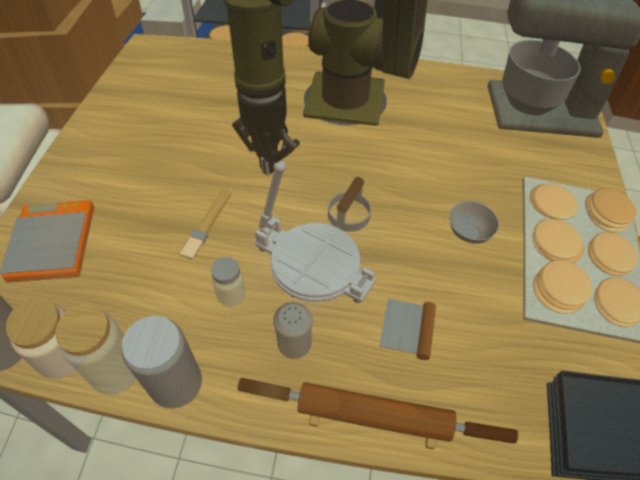

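The lever is just past upright, at about (270,190) with its ball at (280,168), and contact forces are near 1 N. I'll follow the arc down.

Emit:
drive_tool --motion '[{"angular": [0, 0, 0], "slide": [0, 0.017, 0.007], "hand": 1}, {"angular": [0, 0, 0], "slide": [0, 0.034, 0.016], "hand": 1}, {"angular": [0, 0, 0], "slide": [0, 0.051, 0.022], "hand": 1}, {"angular": [0, 0, 0], "slide": [0, 0.067, 0.029], "hand": 1}, {"angular": [0, 0, 0], "slide": [0, 0.083, 0.036], "hand": 1}, {"angular": [0, 0, 0], "slide": [0, 0.099, 0.043], "hand": 1}, {"angular": [0, 0, 0], "slide": [0, 0.118, 0.055], "hand": 1}, {"angular": [0, 0, 0], "slide": [0, 0.138, 0.068], "hand": 1}, {"angular": [0, 0, 0], "slide": [0, 0.157, 0.083], "hand": 1}, {"angular": [0, 0, 0], "slide": [0, 0.174, 0.098], "hand": 1}, {"angular": [0, 0, 0], "slide": [0, 0.19, 0.115], "hand": 1}, {"angular": [0, 0, 0], "slide": [0, 0.206, 0.133], "hand": 1}, {"angular": [0, 0, 0], "slide": [0, 0.22, 0.153], "hand": 1}, {"angular": [0, 0, 0], "slide": [0, 0.233, 0.173], "hand": 1}, {"angular": [0, 0, 0], "slide": [0, 0.244, 0.192], "hand": 1}, {"angular": [0, 0, 0], "slide": [0, 0.253, 0.213], "hand": 1}, {"angular": [0, 0, 0], "slide": [0, 0.262, 0.235], "hand": 1}, {"angular": [0, 0, 0], "slide": [0, 0.27, 0.257], "hand": 1}, {"angular": [0, 0, 0], "slide": [0, 0.275, 0.275], "hand": 1}, {"angular": [0, 0, 0], "slide": [0, 0.278, 0.293], "hand": 1}]'

```text
clock: 10.4
eef_pos: [0.5914, 0.0504, 0.0766]
ee_rot: [-3.141, -0.0, 2.741]
force: [0.6, -0.2, 0.3]
gripper_width: 0.0
grasp_force: 0.4
```

```bash
python3 st.py p6
```

```text
t 10.4 press px,py,z 0.0009 0.0399 0.0766 rot [-3.141 -0.     2.741] F [ 0.6 -0.2  0.3] tooly [ 0.39   0.921 -0.   ]
```

View pics/p6.png

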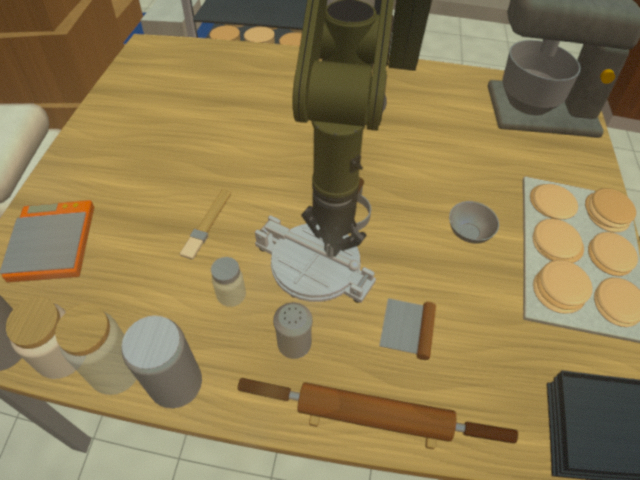

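The lever is nearly level, its ball at (352,264), with the fingertip on the bar. I'll press the last centimetre slowly.

Emit:
drive_tool --motion '[{"angular": [0, 0, 0], "slide": [0, 0.002, 0.006], "hand": 1}, {"angular": [0, 0, 0], "slide": [0, 0.003, 0.012], "hand": 1}, {"angular": [0, 0, 0], "slide": [0, 0.003, 0.017], "hand": 1}, {"angular": [0, 0, 0], "slide": [0, 0.003, 0.021], "hand": 1}, {"angular": [0, 0, 0], "slide": [0, 0.003, 0.024], "hand": 1}, {"angular": [0, 0, 0], "slide": [0, 0.003, 0.024], "hand": 1}]'

```text
clock: 10.95
eef_pos: [0.5923, 0.0515, 0.0661]
ee_rot: [3.141, 0.001, 2.741]
force: [0.3, 0.2, 0.8]
gripper_width: 0.0003
grasp_force: 0.0
```

Emit:
drive_tool --motion '[{"angular": [0, 0, 0], "slide": [0, 0, 0.002], "hand": 1}, {"angular": [0, 0, 0], "slide": [0, 0, 0.004], "hand": 1}, {"angular": [0, 0, 0], "slide": [0, 0, 0.004], "hand": 1}, {"angular": [0, 0, 0], "slide": [0, 0, 0.004], "hand": 1}]'

```text
clock: 11.28
eef_pos: [0.5924, 0.0515, 0.0657]
ee_rot: [3.141, 0.002, 2.741]
force: [-2.8, -0.2, 10.7]
gripper_width: -0.0001
grasp_force: 5.4
```

The fingertip is stopped hard at z = 0.0657, against an expected 0.066 when home. I'll lift clear and check.

Emit:
drive_tool --motion '[{"angular": [0, 0, 0], "slide": [0, 0, -0.02], "hand": 1}, {"angular": [0, 0, 0], "slide": [0, 0, -0.08], "hand": 1}, {"angular": [0, 0, 0], "slide": [0, 0, -0.16], "hand": 1}, {"angular": [0, 0, 0], "slide": [0, 0, -0.24], "hand": 1}, {"angular": [0, 0, 0], "slide": [0, 0, -0.32], "hand": 1}, {"angular": [0, 0, 0], "slide": [0.05, 0.07, -0.4], "hand": 1}, {"angular": [0, 0, 0], "slide": [0.1, 0.14, -0.4], "hand": 1}, {"angular": [0, 0, 0], "slide": [0.15, 0.21, -0.4], "hand": 1}, {"angular": [0, 0, 0], "slide": [0.2, 0.28, -0.4], "hand": 1}, {"angular": [0, 0, 0], "slide": [0.25, 0.35, -0.4], "hand": 1}, {"angular": [0, 0, 0], "slide": [0.3, 0.42, -0.4], "hand": 1}, {"angular": [0, 0, 0], "slide": [0.3, 0.42, -0.4], "hand": 1}, {"angular": [0, 0, 0], "slide": [0.3, 0.42, -0.4], "hand": 1}]'

```text
clock: 12.37
eef_pos: [0.5344, 0.3081, 0.2641]
ee_rot: [3.139, -0.001, 2.746]
force: [-0.0, -0.7, 0.1]
gripper_width: 0.0004
grasp_force: 0.0
```

```bash
python3 st.py
python3 - <<'E'
from h import *
c=np.array([.575,.014]);a=np.deg2rad(67);Y=np.array([np.cos(a),np.sin(a)]);X=np.array([Y[1],-Y[0]])
for n in('scene','top'):
    d=cam(n);cv2.imwrite(f'pics/end_{n}.png',d['img'][...,::-1]);P=pts(d).reshape(-1,3)
    e=P[:,:2]-c; px,py=e@X,e@Y
    for lo,hi in((-.07,-.03),(-.02,.02),(.03,.065),(.078,.095)):
        k=(abs(px)<.012)&(py>lo)&(py<hi)&(P[:,2]<.1); print(n,lo,np.percentile(P[k,2],[80,95]).round(4))
E
```

```text
t 12.3667 press px,py,z -0.1523 0.2549 0.2641 rot [ 3.139e+00 -1.000e-03  2.746e+00] F [-0.  -0.7  0.1] tooly [0.385 0.923 0.002]
scene -0.07 [0.0661 0.0681]
scene -0.02 [0.066  0.0678]
scene 0.03 [0.066  0.0677]
scene 0.078 [0.0676 0.0698]
top -0.07 [0.0661 0.0681]
top -0.02 [0.0659 0.068 ]
top 0.03 [0.0653 0.0678]
top 0.078 [0.0677 0.0697]
```

View pics/end_top.png

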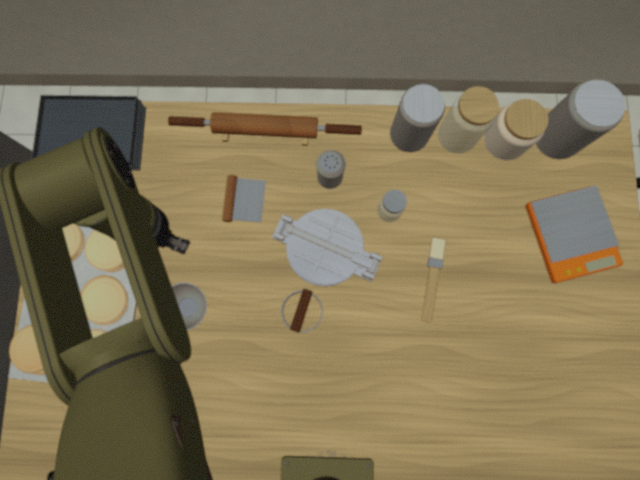

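The bar is level at 66 mm along its whole length, and the ball top is at about 69 mm, so the lever is home. In the picture the press at (325,247) and the bystanders are where they started, and the hand is clear at (175,243).

```bash
python3 -c "
from plant import bot
print(bot.hand_in())"
```

```text
the job is handed in; nothing more can be done
None
```

I closed the plate and pushed the lever fully home by pushing only, with the press and bystanders still in place and the hand clear. The job is handed in; the hand-in returned no verdict.

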